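# Unstack the shower parts into their holders

## Task

Take the stack of plumbing parts on the ledge apart from the top down, one part at a time, and set each right way up and flat on the floor of its own bamboo holder: the brass nut in the small round dish, then the black tap head in the wide round dish, then the grey pipe clip in the square tray, and last the shower bracket in the oblong tray. Set each part down rather than dropping it, and leave the loose grey elbow and black tap lever where they lie.

Things in the scene. Friction and masses are not known exactly. Their poses are not given: they have to be found in the camera images.
- nut: Hexagonal brass nut, 24 mm across the flats (28 mm across corners), 20 mm high, dark bore on top, 50 g; at the start the topmost of the stack, lying on the tap head. Origin: centre of its underside, z up when right way up. Its x axis is square to a pair of flats.
- taphead: Round black plastic tap head, 40 mm in diameter, 24 mm high, 40 g; second from the top, lying on the pipe clip. Origin: centre of its underside, z up when right way up. 
- clip: Square grey polypropylene pipe clip block, 50 x 50 mm, 26 mm high, 60 g; third from the top, lying on the bracket. Origin: centre of its underside, z up when right way up. x and y are square to its sides.
- bracket: Oblong brushed stainless shower bracket, 104 mm long (its x) by 56 mm wide (its y), 22 mm high, flat top with two screw holes, 300 g; bottom of the stack, on the ledge. Origin: centre of its underside, z up when right way up. 
- small_dish: The smaller of two round dishes, inside diameter 46 mm (54 outside): place of the nut. Pale bamboo rim and dark lining on the floor, fixed to the ledge but in a different spot each time; floor 3 mm thick, rim 8 mm high over the ledge (5 mm over its floor), walls 4 mm. Origin: centre of its underside, z up.
- wide_dish: The larger of two round dishes, inside diameter 60 mm (68 outside): place of the tap head. Pale bamboo rim and dark lining on the floor, fixed to the ledge but in a different spot each time; floor 3 mm thick, rim 8 mm high over the ledge (5 mm over its floor), walls 4 mm. Origin: centre of its underside, z up.
- square_tray: Square tray, inside 70 x 70 mm (78 outside), sides along its x and y: place of the pipe clip. Pale bamboo rim and dark lining on the floor, fixed to the ledge but in a different spot each time; floor 3 mm thick, rim 8 mm high over the ledge (5 mm over its floor), walls 4 mm. Origin: centre of its underside, z up.
- oblong_tray: Oblong tray, inside 124 mm (its x) by 76 mm (its y), 132 x 84 outside: place of the bracket, which goes in with its length along the tray's. Pale bamboo rim and dark lining on the floor, fixed to the ledge but in a different spot each time; floor 3 mm thick, rim 8 mm high over the ledge (5 mm over its floor), walls 4 mm. Origin: centre of its underside, z up.
- elbow: Bystander: grey polypropylene pipe elbow lying flat and loose on the ledge, two 36 mm legs at a right angle, about 62 x 62 mm, 36 mm high. Origin: middle of its footprint, on the ledge. Leave it alone.
- taplever: Bystander: black plastic tap lever lying loose on the ledge, 84 mm long (x), round hub 30 mm wide and 22 mm high at its -x end, 12 mm high arm. Origin: middle of its length, on the ledge. Leave it alone.
Not all that is in view belongs to the job. What is shaped like the wide_dish but orange or turquoise is not meant.

How it is judged:
By the outcome, as a careful person would: the job done as asked, in the order asked, and still so for the second after the job is handed in, with the robot touching nothing.
It also fails if it takes over 102 s, if anything falls off the work surface, if the arm or the gripper's body presses on something with over 40 N, if the wrist force passes 120 N, or if a joint passes its speed limit or range.

## Robot

A 6-joint arm with a two-finger parallel gripper is mounted at the origin on the work surface. World frame = base frame: x ahead of the robot, y to its left, z up, the work surface at z = 0. Lengths are in mm, angles in rad, forces in N, time in s.
With the tool pointing down it reaches from about 400 to 925 mm from the base axis. Payload 12.5 kg.
Tool frame: the origin (TCP) lies midway between the tips of the shut fingers; the grasp point (between the pads) lies 19 mm behind it; z points along the fingers, y is the line along which they close (so a half turn about z gives the same grasp; the last joint's range is limited). The gripper opens to 95 mm and grips with 3 to 60 N. Pads are 20 mm wide; open, the fingers measure 119 mm over their backs; the gripper's body (75 mm by 180 mm) begins 59 mm behind the grasp point.
Start: joints at [1.16, 0.491, 1.559, -0, 1.092, -0.106], TCP at [187.547, 596.215, 214.661] pointing down, gripper open.
Joint ranges: [-3.1, 3.1], [-0.84, 2.19], [0.05, 2.79], [-1.13, 4.28], [0.06, 2.93], [-2.69, 2.69]. Speed limits (rad/s): [2.22, 2.22, 2.79, 3.14, 3.14, 3.14].

## Interface

Orientations are given as [roll, pitch, yaw] about the fixed x, y, z axes, in that order (R = Rz(yaw) Ry(pitch) Rx(roll)).
In Python, from cell import * gives the robot as it stands.
- The arm moves only by the tool servo_tool, never from a script. Its argument "moves" is one flat list of numbers, 5 for each row, row after row: the shift along the world's x, y, z as a fraction of full scale, then the turn about the world's z as a fraction of full scale, then the opening, from 0 (shut) to 1 (fully open). A call has 1 to 12 rows; each row is the pose to reach, as a shift and turn from the pose commanded when the call began, turning the shorter way round; what a row does not reach only later rows make up. Full scale, the value 1, is 400 mm for a shift and 180 degrees for a turn. A row lasts 1/12 s, in which the tool goes at most 41.7 mm and 7.16 degrees, less where a joint would pass 70% of its speed; a pose out of reach is approached as far as the arm can. A call with a number of a shift or a turn outside -1 to 1 is refused whole. A call with a gripper value outside its range is refused whole. The fingers move at their own pace and stop on an object; the grip force is fixed at half the most. Time passes only in rows, so rows that repeat a pose let the fingers close. It gives the time, the measured TCP pose, the force, the opening and the grip force at its end, in the units of the state.
- state(): the state, without advancing time (a new reading comes with each control period).
- read_camera(name): name is "scene" or "side" or "wrist"; returns (picture, depth): 420x560x3 uint8, blue, green, red; 420x560 float32, mm along the optical axis (not along the pixel's ray), 0 where there is no reading.
- get_calibration(name): a dict with "K" (3x3 intrinsics, pixels), "k1" (the pictures are not rectified: a ray, as slopes to the right and down, at radius r is drawn at 1 + k1 r^2 times it, then the intrinsics apply), "R" (3x3) and "t" (3): a world point X has camera coordinates R X + t. Camera axes: x right, y down, z forward; pixel columns grow to the right and rows downward; lengths in mm; the calibration is good to about 2 mm. A picture is of the moment at which its call begins: read the wrist's pose just before it. get_calibration takes no time and is no camera call; for the wrist camera it gives the pose at the moment of the call.
- job_done(): hands the job in; it is judged then, once.
The state is a dict: "t": time; "joints": joint angles; "qvel": joint speeds; "tau": joint torques, N m; "eef_pos": TCP position; "tcp_rot": TCP orientation; "ft_force": force on the tool from outside, world axes, zero at the start; "moment": the same for the moment, N m; "opening": opening from 0.0 (shut) to 1.0 (fully open); "grip_force": force on a finger pad.
Only numpy, scipy, OpenCV 4.12 (cv2) and the standard library are available. Lean on these libraries where they do the work, as an engineer would, in place of code of your own. Each camera call takes 0.05 s, during which the arm holds its last target. There are 200 camera calls.

## Working session

There is one attempt and no reset: what is moved stays moved. The work goes in short steps, Python scripts to look and compute and a tool call to move; the robot and the scene stay as the last step left them, time stands still between calls to the robot, and variables do not carry over. Pictures are saved under pics/ and viewed, at most 14 in all, crops included, and the job is handed in when it is done.

Besides the shell and the picture viewer there is one more tool, called after "Emit:" as name(argument=value, ...) on one line, values as JSON. servo_tool: Moves the arm, as the interface text tells. Its arguments: {"type":"object","properties":{"moves":{"type":"array"}},"required":["moves"]}

```bash
mkdir -p pics; ls; cat > h.py <<'E'
from cell import *
import numpy as np, cv2
def px2w(name,u,v,z=None,depth=None,cal=None):
    c=cal or get_calibration(name);K=np.array(c["K"]);R=np.array(c["R"]);t=np.array(c["t"])
    a=np.array([(u-K[0,2])/K[0,0],(v-K[1,2])/K[1,1]]);d=a.copy()
    for _ in range(20): d=a/(1+c["k1"]*(d@d))
    ray=R.T@np.array([d[0],d[1],1]);o=-R.T@t
    s=depth if depth is not None else (z-o[2])/ray[2]
    return o+s*ray
E
python3 - <<'E'
from h import *
print(state())
for n in("scene","side","wrist"):
    c=get_calibration(n);p,d=read_camera(n)
    cv2.imwrite(f"pics/{n}0.png",p);np.savez(f"{n}0.npz",p=p,d=d,**c)
    R=np.array(c["R"]);print(n,c["K"],c["k1"],-R.T@np.array(c["t"]),R[2])
E
```

```text
pics
{'t': 0.0, 'joints': array([ 1.16039383e+00,  4.91557722e-01,  1.55947219e+00,  3.85650135e-06,
        1.09167439e+00, -1.05590670e-01]), 'qvel': array([ 5.88724361e-05, -2.16216503e-04, -1.61298151e-03, -5.92743361e-05,
       -1.72709064e-03, -3.13826513e-04]), 'tau': array([-8.99484075e-04, -6.12616253e+01, -2.58189833e+01,  6.91251713e-02,
        4.82016010e-02, -9.91613797e-05]), 'eef_pos': array([187.44327412, 595.96948876, 214.05505446]), 'tcp_rot': array([-3.14048756e+00, -1.20562911e-04,  2.83677898e+00]), 'ft_force': array([-0.76194043,  0.39892685, -0.48809963]), 'moment': array([-0.07041423, -0.01828359,  0.00963489]), 'grip_force': 0.0, 'opening': 0.9967806919725403}
scene [[411.05577635   0.         287.2691891 ]
 [  0.         411.05577635 211.82152893]
 [  0.           0.           1.        ]] -0.062111683532763695 [1252.55240691  -29.22828676  731.12704383] [-0.72784363  0.02248674 -0.68537435]
side [[381.52304395   0.         277.42992026]
 [  0.         381.52304395 204.5778258 ]
 [  0.           0.           1.        ]] 0.0030665772885325945 [392.15731853 584.92254697 716.63094836] [ 0.19587534 -0.66126872 -0.72412466]
wrist [[348.19027219   0.         278.9535179 ]
 [  0.         348.19027219 206.31968511]
 [  0.           0.           1.        ]] -0.01673366638051462 [110.18722668 620.05512291 383.8428447 ] [ 0.27469998 -0.08815574 -0.95748028]
```

View pics/scene0.png

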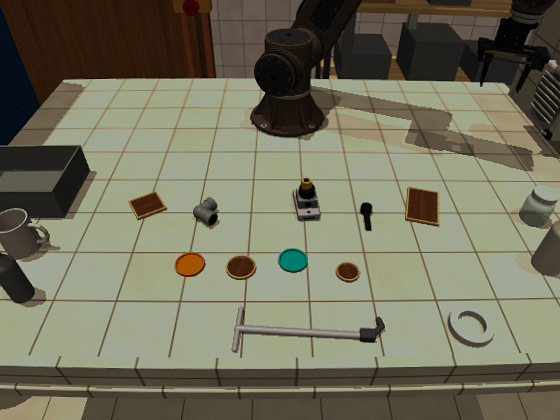

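View pics/side0.png

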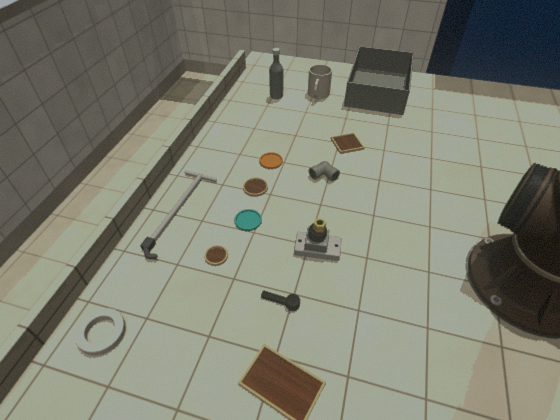

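The scene view shows the stack at (306,200), the square tray at (147,205), the wide dish at (240,267), the small dish at (347,272), the oblong tray at (422,206), the elbow at (206,211) and the lever at (367,214). In the side view the same things are at (318,240), (347,143), (255,187), (216,255), (282,382), (324,171) and (282,299).

```bash
python3 - <<'E'
from h import *
S=np.load("scene0.npz");D=np.load("side0.npz")
def segs(name,f):
    p=f["p"];cal={k:f[k] for k in("K","R","t")};cal["k1"]=float(f["k1"])
    hsv=cv2.cvtColor(p,cv2.COLOR_BGR2HSV)
    m=((hsv[...,0]<20)&(hsv[...,1]>110)&(hsv[...,2]>30)).astype(np.uint8)
    n,l,st,ce=cv2.connectedComponentsWithStats(m)
    for i in range(1,n):
        if 60<st[i,4]<6000 :
            ys,xs=np.where(l==i)
            W=np.array([px2w(name,x,y,3,cal=cal)[:2] for x,y in zip(xs,ys)],np.float32)
            if W[:,0].min()<300 or W[:,0].max()>1000: continue
            dd=np.median([px2w(name,x,y,depth=f["d"][y,x],cal=cal)[2] for x,y in zip(xs,ys) if f["d"][y,x]>0] or [0])
            print(name,ce[i].round(),st[i,4],cv2.minAreaRect(W),"zdepth",round(dd,1))
segs("scene",S);segs("side",D)
c=cv2.resize(S["p"][165:245,250:400],None,fx=5,fy=5,interpolation=cv2.INTER_CUBIC)
d=cv2.resize(D["p"][205:315,250:360],None,fx=5,fy=5,interpolation=cv2.INTER_CUBIC)
cv2.imwrite("pics/sc.png",c);cv2.imwrite("pics/sd.png",d)
E
```

```text
scene [306. 186.] 68 ((370.9470520019531, 48.34187316894531), (28.122556686401367, 34.57233810424805), 86.65031433105469) zdepth 80.3
scene [422. 207.] 1001 ((454.57232666015625, 354.40997314453125), (84.29962158203125, 137.8848876953125), 73.8045425415039) zdepth 4.6
scene [147. 205.] 589 ((453.8778076171875, -374.5313415527344), (84.55078125, 78.13141632080078), 32.27993392944336) zdepth 5.0
scene [189. 264.] 612 ((651.2416381835938, -231.14080810546875), (73.5699462890625, 68.454833984375), 41.88974380493164) zdepth 4.4
scene [241. 267.] 568 ((660.5950927734375, -114.27265930175781), (69.87296295166016, 65.90716552734375), 2.294302225112915) zdepth 4.6
scene [347. 272.] 361 ((674.60205078125, 126.72929382324219), (52.52339172363281, 54.24284362792969), 89.5346908569336) zdepth 4.7
side [347. 142.] 193 ((453.33740234375, -378.2342834472656), (65.93079376220703, 64.2996597290039), 31.586000442504883) zdepth 4.0
side [271. 160.] 298 ((653.255859375, -234.27798461914062), (64.09390258789062, 72.73020935058594), 18.000696182250977) zdepth 4.6
side [255. 187.] 146 ((662.5894165039062, -115.39186096191406), (54.79216766357422, 50.897857666015625), 15.90609359741211) zdepth 3.9
side [216. 255.] 167 ((676.5117797851562, 125.24212646484375), (41.741058349609375, 39.43842697143555), 15.970916748046875) zdepth 3.8
side [282. 384.] 2971 ((455.31884765625, 352.71185302734375), (75.31988525390625, 123.04295349121094), 73.87305450439453) zdepth 3.7
```

View pics/sc.png

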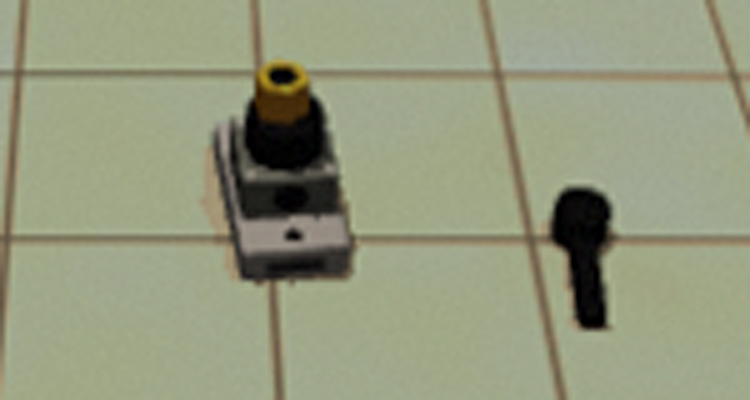

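View pics/sd.png

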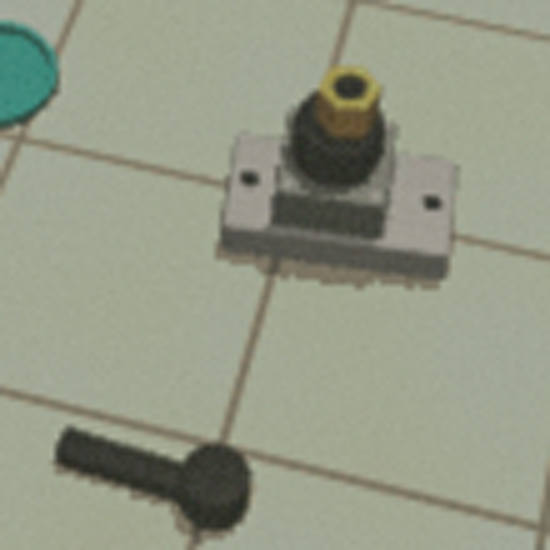

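The crops show the stack upright. The nut bore is at scene pixel (306.6,180) and side pixel (319.8,222.4), and the bracket's screw holes are at side pixels (300,240.6) and (336.4,245.6).

```bash
cat >> h.py <<'E'
def tri(n1,p1,c1,n2,p2,c2):
    A=[];L=[]
    for n,p,c in((n1,p1,c1),(n2,p2,c2)):
        a=px2w(n,*p,depth=0,cal=c);b=px2w(n,*p,depth=1000,cal=c);u=(b-a)/np.linalg.norm(b-a)
        M=np.eye(3)-np.outer(u,u);A.append(M);L.append(M@a)
    X=np.linalg.lstsq(np.vstack(A),np.hstack(L),rcond=None)[0]
    return X
E
python3 - <<'E'
from h import *
cs,cd=get_calibration("scene"),get_calibration("side")
print("nut",tri("scene",(306.6,180),cs,"side",(319.8,222.4),cd), px2w("scene",306.6,180,92),px2w("side",319.8,222.4,92))
h1,h2=px2w("side",300,240.6,22),px2w("side",336.4,245.6,22);print(h1,h2,(h1+h2)/2,np.degrees(np.arctan2(*(h1-h2)[1::-1])))
print("hole",tri("scene",(308.6,212),cs,"side",(300,240.6),cd))
for a,b in(((347,272),(216,255)),((240.5,267),(255,187)),((147,205),(347,142.5)),((422,206.5),(282,383))): print(tri("scene",a,cs,"side",b,cd))
print(get_calibration("wrist")["R"], state()["eef_pos"])
E
```

```text
nut [458.3559782   41.14489901  92.07669126] [458.8564473   41.47007161  92.        ] [458.14013185  40.49037661  92.        ]
[498.00814864  46.46515587  22.        ] [414.85164619  37.67269106  22.        ] [456.42989742  42.06892347  22.        ] 6.035682986833189
hole [498.53771218  47.16603543  21.49409576]
[676.37052197 125.66400865   2.94402959]
[ 661.67380016 -113.70158354    2.94589828]
[ 454.08519008 -373.75867824    4.23537174]
[455.31920636 353.79390269   0.85183281]
[[ 0.29970513  0.95403039 -0.00168579]
 [ 0.91360921 -0.28649717  0.28850925]
 [ 0.27476362 -0.08800785 -0.95747562]] [187.46104434 596.03517686 214.18686055]
```

Emit:
servo_tool(moves=[0.34,-0.7,0.1,0.13,1,0.34,-0.7,0.1,0.13,1,0.34,-0.7,0.1,0.13,1,0.34,-0.7,0.1,0.13,1,0.34,-0.7,0.1,0.13,1,0.34,-0.7,0.1,0.13,1,0.34,-0.7,0.1,0.13,1,0.34,-0.7,0.1,0.13,1,0.34,-0.7,0.1,0.13,1,0.34,-0.7,0.1,0.13,1,0.34,-0.7,0.1,0.13,1])

```text
t: 1.07
eef_pos: [323.4, 316.6, 254.6]
tcp_rot: [3.141, -0.0, -3.038]
ft_force: [0.4, -0.2, 0.4]
opening: 0.999
grip_force: 0.0
```

Emit:
servo_tool(moves=[0.33,-0.69,0,0,1,0.33,-0.69,0,0,1,0.33,-0.69,0,0,1,0.33,-0.69,0,0,1,0.33,-0.69,0,0,1,0.33,-0.69,0,0,1,0.33,-0.69,0,0,1,0.33,-0.69,0,0,1,0.33,-0.69,0,0,1,0.33,-0.69,0,0,1,0.33,-0.69,0,0,1,0.33,-0.69,0,0,1])

```text
t: 2.07
eef_pos: [455.1, 41.7, 254.6]
tcp_rot: [3.141, -0.0, -3.036]
ft_force: [0.6, 0.7, 0.4]
opening: 1.002
grip_force: 0.0
```

```bash
python3 - <<'E'
from h import *
s=state();print(s["t"],s["eef_pos"],s["tcp_rot"],s["joints"])
c=get_calibration("wrist");p,d=read_camera("wrist");np.savez("w1.npz",p=p,d=d,**c)
cv2.imwrite("pics/w1.png",cv2.resize(p,(800,600),interpolation=cv2.INTER_CUBIC))
E
```

```text
2.0667 [455.07250216  41.7344459  254.57840186] [ 3.14128512e+00 -3.31722374e-04 -3.03585413e+00] [-5.34087981e-02  2.04815638e-01  1.89546831e+00  2.90844967e-04
  1.04168499e+00 -1.73009046e+00]
```

View pics/w1.png

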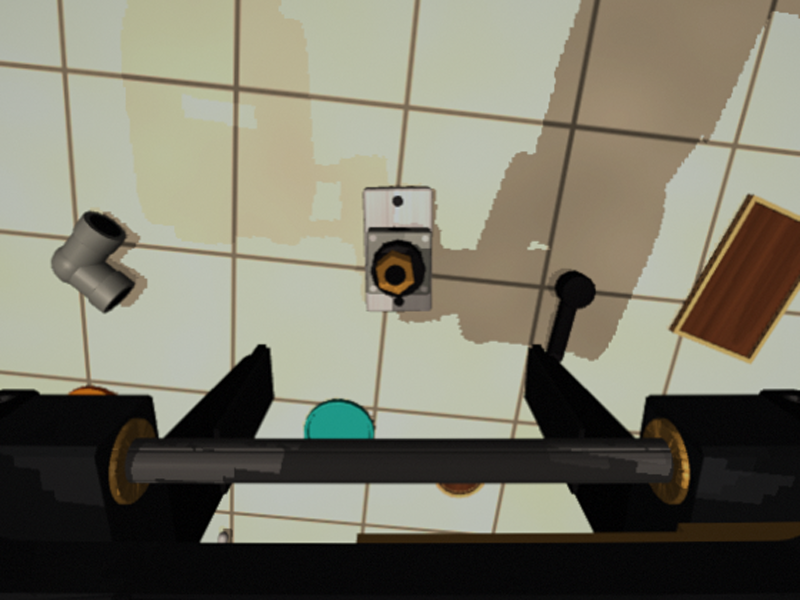

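The wrist view shows the bracket and clip upright in the image, so they line up with the tool. The nut is at about (395,273) in the enlarged picture, and I'll zoom in to see its flats.

```bash
python3 - <<'E'
from h import *
p=np.load("w1.npz")["p"]
cv2.imwrite("pics/w1c.png",cv2.resize(p[125:225,245:310],None,fx=6,fy=6,interpolation=cv2.INTER_CUBIC))
E
```

```text
(no output)
```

View pics/w1c.png

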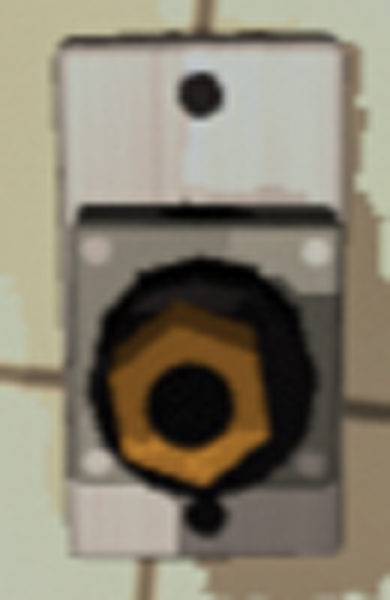

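The crop shows the nut's top corners at crop pixels (180,325), (262,352), (270,432), (200,485), (122,450) and (110,375), with the bore at (191,405).

```bash
python3 - <<'E'
from h import *
f=np.load("w1.npz");c={k:f[k] for k in("K","R","t")};c["k1"]=float(f["k1"])
P=lambda u,v,z:px2w("w",u/6+245-.42,v/6+125-.42,z,cal=c)
H=np.array([P(u,v,92) for u,v in((180,325),(262,352),(270,432),(200,485),(122,450),(110,375))])
ctr=H.mean(0);a=np.degrees(np.arctan2(*(H-ctr)[:,1::-1].T));print(ctr,np.linalg.norm((H-ctr)[:,:2],axis=1),a%60,"bore",P(191,405,92))
print("tap",P(203,378,72))
for n,q,z in(("clip",((75,220),(337,218),(340,483),(68,483)),48),("brk",((60,45),(340,45),(341,555),(70,555)),22),("holes",((201,95),(206,515)),22)):
    X=np.array([P(*u,z) for u in q]);print(n,X.round(1).tolist(),X.mean(0).round(1))
E
```

```text
[459.35530137  38.72288138  92.        ] [13.26612628 14.51560682 13.92099404 14.01328186 13.83336191 14.0230598 ] [13.44536789 12.77670754 15.83175886 12.321222   10.92069756 15.97554853] bore [459.58174839  38.80462947  92.        ]
tap [459.68045183  40.75039506  72.        ]
clip [[438.7, 15.2, 48.0], [433.3, 62.3, 48.0], [482.9, 69.0, 48.0], [488.3, 18.2, 48.0]] [460.8  41.2  48. ]
brk [[410.3, 8.2, 22.0], [404.7, 60.9, 22.0], [505.5, 73.7, 22.0], [511.4, 19.0, 22.0]] [457.9  40.4  22. ]
holes [[416.7, 35.7, 22.0], [500.0, 45.5, 22.0]] [458.4  40.6  22. ]
```

Emit:
servo_tool(moves=[0.009,0,0,0.042,1,0.009,0,0,0.042,1,0.009,0,-0.1,0.042,1,0.009,0,-0.2,0.042,1,0.009,0,-0.3,0.042,1,0.009,0,-0.35,0.042,1,0.009,0,-0.37,0.042,1,0.009,0,-0.37,0.042,1,0.009,0,-0.37,0.042,1])

```text
t: 2.87
eef_pos: [459.5, 40.5, 107.4]
tcp_rot: [-3.142, 0.001, -2.907]
ft_force: [0.1, -1.1, 0.4]
opening: 0.997
grip_force: 0.0
```

Emit:
servo_tool(moves=[0,0,-0.03,0,0.8,0,0,-0.06,0,0.5,0,0,-0.0685,0,0.4,0,0,-0.0685,0,0.35,0,0,-0.0685,0,0.3,0,0,-0.0685,0,0.2,0,0,-0.0685,0,0,0,0,-0.0685,0,0,0,0,-0.0685,0,0,0,0,-0.0685,0,0,0,0,-0.0685,0,0])

```text
t: 3.78
eef_pos: [459.2, 40.2, 79.3]
tcp_rot: [3.142, 0.0, -2.906]
ft_force: [-0.3, 0.2, 0.0]
opening: 0.286
grip_force: 0.0
```

Emit:
servo_tool(moves=[0,0,0,0,0,0,0,0,0,0,0,0,0,0,0,0,0,0,0,0,0,0,0,0,0])

```text
t: 4.2
eef_pos: [459.2, 40.2, 79.3]
tcp_rot: [3.142, 0.0, -2.906]
ft_force: [-0.4, -0.4, 1.8]
opening: 0.249
grip_force: 30.0
```

Emit:
servo_tool(moves=[0,0,0.02,0,0,0,0,0.08,0,0,0.1,0.04,0.1,0,0,0.542,0.214,0.1,0,0,0.542,0.214,0.1,0,0,0.542,0.214,0.1,0,0,0.542,0.214,0.1,0,0,0.542,0.214,0.1,0,0,0.542,0.214,0.1,0,0,0.542,0.214,0.1,0,0,0.542,0.214,0.1,0,0,0.542,0.214,0.1,0,0])

```text
t: 5.2
eef_pos: [675.0, 125.4, 119.6]
tcp_rot: [3.141, -0.001, -2.906]
ft_force: [-0.1, 0.8, 0.7]
opening: 0.25
grip_force: 30.0
```

```bash
cat >> h.py <<'E'
def snap(n,k,crop=None,f=5):
    c=get_calibration(n);p,d=read_camera(n);np.savez(k+".npz",p=p,d=d,**c)
    if crop: x0,x1,y0,y1=crop;p=cv2.resize(p[y0:y1,x0:x1],None,fx=f,fy=f,interpolation=cv2.INTER_CUBIC)
    cv2.imwrite(f"pics/{k}.png",p)
E
python3 - <<'E'
from h import *
s=state();print(s["t"],s["eef_pos"],s["tcp_rot"],s["opening"],s["grip_force"])
snap("scene","a1");snap("side","b1")
a=cv2.imread("pics/a1.png")[130:330,220:420];b=cv2.imread("pics/b1.png")[130:330,160:360]
cv2.imwrite("pics/ab1.png",cv2.resize(np.hstack([a,b]),(800,400),interpolation=cv2.INTER_CUBIC))
E
```

```text
5.2 [674.96600438 125.3893631  119.58216732] [ 3.14140335e+00 -7.16102295e-04 -2.90638498e+00] 0.2501731075168333 30.000000291402102
```

View pics/ab1.png

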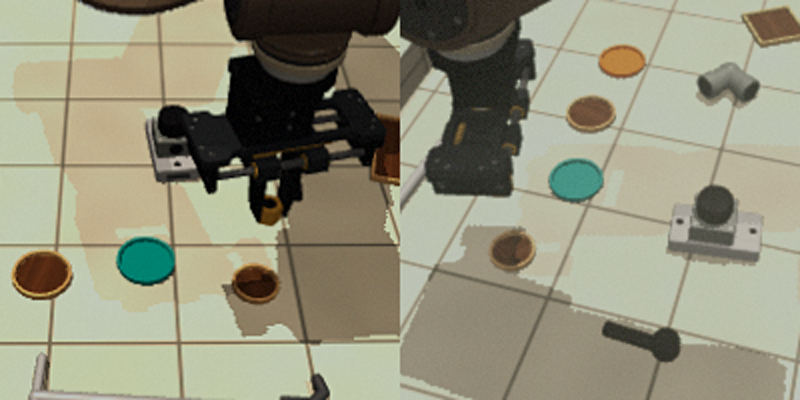

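The nut hangs upright in the fingers, and the rest of the stack is undisturbed with the tap head still on the clip.

Emit:
servo_tool(moves=[0,0,-0.09,0,0,0,0,-0.18,0,0,0,0,-0.24,0,0,0,0,-0.255,0,0,0,0,-0.263,0,0,0,0,-0.268,0,0,0,0,-0.27,0,0,0,0,-0.271,0,0,0,0,-0.271,0,0,0,0,-0.271,0,0])

```text
t: 6.13
eef_pos: [676.3, 125.9, 11.8]
tcp_rot: [-3.141, 0.001, -2.906]
ft_force: [0.2, 0.2, -0.3]
opening: 0.252
grip_force: 30.0
```

Emit:
servo_tool(moves=[0,0,-0.001,0,0,0,0,-0.002,0,0,0,0,-0.003,0,0,0,0,-0.0035,0,0,0,0,-0.0035,0,0])

```text
t: 6.55
eef_pos: [676.1, 125.9, 10.3]
tcp_rot: [3.142, 0.001, -2.906]
ft_force: [-2.1, 0.1, 7.9]
opening: 0.252
grip_force: 30.0
```

Emit:
servo_tool(moves=[0,0,0,0,0.35,0,0,0,0,0.4,0,0,0,0,0.5,0,0,0,0,0.5,0,0,0,0,0.5,0,0,0.03,0,0.5,0,0,0.1,0,0.6,0,0,0.2,0,1,0,0,0.3,0,1,0,0,0.35,0,1,0,0,0.35,0,1])

```text
t: 7.47
eef_pos: [677.9, 126.0, 156.1]
tcp_rot: [-3.14, 0.009, -2.906]
ft_force: [0.4, -0.3, -0.5]
opening: 0.796
grip_force: 0.0
```

Emit:
servo_tool(moves=[-0.3,-0.11,0,0,1,-0.5425,-0.2125,0,-0.04,1,-0.5425,-0.2125,0,-0.04,1,-0.5425,-0.2125,0,-0.04,1,-0.5425,-0.2125,0,-0.04,1,-0.5425,-0.2125,0,-0.04,1,-0.5425,-0.2125,0,-0.04,1,-0.5425,-0.2125,0,-0.04,1,-0.5425,-0.2125,0,-0.04,1,-0.5425,-0.2125,0,-0.04,1,-0.5425,-0.2125,0,-0.04,1])

```text
t: 8.38
eef_pos: [459.7, 41.1, 149.2]
tcp_rot: [3.141, 0.0, -3.031]
ft_force: [0.3, -0.4, 0.3]
opening: 0.997
grip_force: 0.0
```

```bash
python3 - <<'E'
from h import *
s=state();print(s["t"],s["eef_pos"],s["tcp_rot"],s["opening"])
snap("wrist","w2",(220,340,100,260),5);snap("side","b2")
a=cv2.resize(cv2.imread("pics/w2.png"),(450,600));b=cv2.resize(cv2.imread("pics/b2.png")[225:285,190:240],(350,420),interpolation=cv2.INTER_CUBIC)
cv2.imwrite("pics/v2.png",np.hstack([a,np.vstack([b,np.zeros((180,350,3),np.uint8)])]))
E
```

```text
8.3833 [459.73701368  41.07872454 149.23640972] [ 3.14148685e+00  3.45578109e-05 -3.03123134e+00] 0.9974626645918647
```

View pics/v2.png

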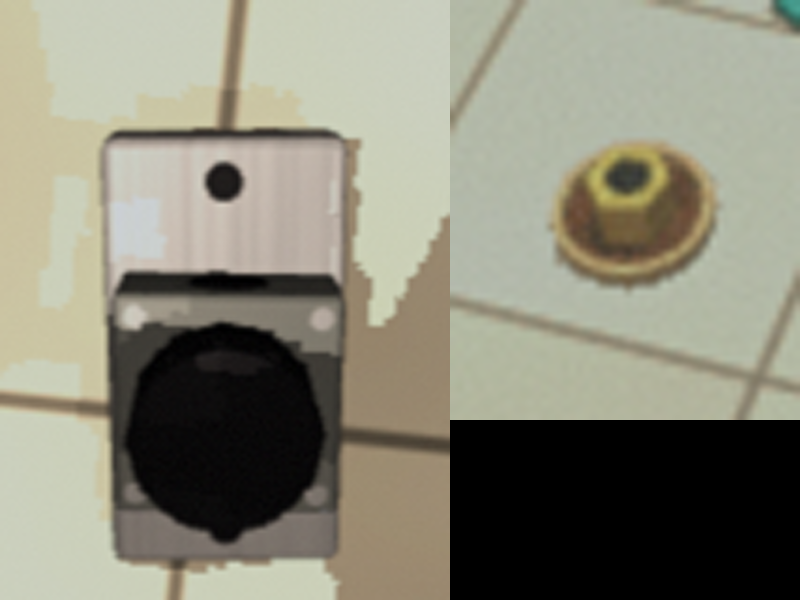

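The nut sits centred and upright in the small dish. The tap head's top centre is at about (226,439) in the left panel, and the clip's corners are clear.

```bash
python3 - <<'E'
from h import *
f=np.load("w2.npz");c={k:f[k] for k in("K","R","t")};c["k1"]=float(f["k1"])
P=lambda u,v,z:px2w("w",u/3.75+220-.37,v/3.75+100-.37,z,cal=c)
print("tap",P(226,439,72),P(126,439,72),P(325,439,72),P(226,532,72))
X=np.array([P(*u,48) for u in((115,296),(343,295),(340,510),(116,511))]);print(X,X.mean(0))
print("hole",P(224,182,22),"edges",P(103,140,22),P(344,140,22))
E
```

```text
tap [460.98181676  41.08594236  72.        ] [463.19267592  21.27611449  72.        ] [458.79492511  60.69526734  72.        ] [480.82509637  43.30929894  72.        ]
[[439.84527208  15.11392824  48.        ]
 [434.2849342   63.04810671  48.        ]
 [482.66373716  69.06437648  48.        ]
 [488.4269231   19.57764466  48.        ]] [461.30521664  41.70101402  48.        ]
hole [416.72671696  35.75603788  22.        ] edges [410.40660368   7.74801447  22.        ] [404.42641043  61.45624978  22.        ]
```

Emit:
servo_tool(moves=[0.004,0,-0.08,0,0.95,0.004,0,-0.16,0,0.9,0.004,0,-0.21,0,0.7,0.004,0,-0.2325,0,0.6,0.004,0,-0.2325,0,0.55,0.004,0,-0.2325,0,0.5,0.004,0,-0.2325,0,0.4,0.004,0,-0.2325,0,0.3,0.004,0,-0.2325,0,0.2,0.004,0,-0.2325,0,0.2,0.004,0,-0.2325,0,0.2,0.004,0,-0.2325,0,0.2])

```text
t: 9.48
eef_pos: [460.9, 40.8, 57.2]
tcp_rot: [-3.141, 0.001, -3.032]
ft_force: [-0.7, 0.5, 7.7]
opening: 0.414
grip_force: 30.0
```

Emit:
servo_tool(moves=[0,0,0,0,0.2,0,0,0,0,0.2])

```text
t: 9.65
eef_pos: [460.9, 40.8, 57.2]
tcp_rot: [-3.141, 0.001, -3.032]
ft_force: [-0.5, 0.8, 7.6]
opening: 0.407
grip_force: 30.0
```

Emit:
servo_tool(moves=[0,0,0.01,0,0.2,0,0,0.02,0,0.2,0,0,0.04,0,0.2,0,0,0.06,0,0.2,0,0,0.06,0,0.2,0,0,0.06,0,0.2])

```text
t: 10.15
eef_pos: [460.8, 40.8, 81.1]
tcp_rot: [-3.141, 0.001, -3.032]
ft_force: [1.0, -0.2, -0.7]
opening: 0.415
grip_force: 30.0
```

```bash
python3 - <<'E'
from h import *
snap("wrist","w3");snap("side","b3");snap("scene","a3")
f=lambda n,x0,x1,y0,y1:cv2.resize(cv2.imread(f"pics/{n}.png")[y0:y1,x0:x1],(400,400),interpolation=cv2.INTER_CUBIC)
cv2.imwrite("pics/v3.png",np.hstack([f("b3",260,360,180,280),f("a3",260,360,140,240)]))
E
```

```text
(no output)
```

View pics/v3.png

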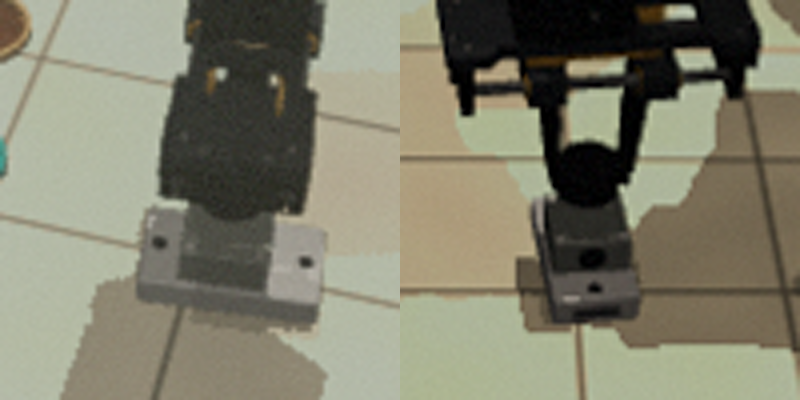

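The wrist and clip look fine, but black on black hides the tap head's tilt in this view. I'll brighten it and compare.

```bash
python3 - <<'E'
from h import *
def g(n,x0,x1,y0,y1):
    p=np.load(n+".npz")["p"][y0:y1,x0:x1].astype(float)/255
    return (255*np.clip(cv2.resize(p,(400,400),interpolation=cv2.INTER_CUBIC),0,1)**.45).astype(np.uint8)
cv2.imwrite("pics/v4.png",np.hstack([g("a1",285,335,165,215),g("a3",282,332,160,210)]))
f=np.load("a3.npz");c={k:f[k] for k in("K","R","t")};c["k1"]=float(f["k1"])
for v in range(172,202,2):
    print(v,[tuple(px2w("s",u,v,depth=f["d"][v,u],cal=c).round().astype(int).tolist()) for u in(301,306,311)])
E
```

```text
172 [(311, 37, 2), (311, 52, 2), (310, 66, 2)]
174 [(318, 37, 1), (321, 51, 3), (318, 66, 1)]
176 [(448, 28, 96), (446, 40, 95), (445, 53, 94)]
178 [(456, 28, 96), (457, 40, 97), (456, 52, 96)]
180 [(465, 27, 97), (466, 39, 98), (464, 52, 96)]
182 [(471, 27, 96), (475, 39, 99), (473, 51, 97)]
184 [(473, 27, 91), (480, 39, 97), (478, 51, 95)]
186 [(471, 27, 83), (477, 39, 88), (478, 51, 89)]
188 [(475, 27, 80), (480, 39, 84), (478, 52, 82)]
190 [(446, 30, 48), (482, 39, 79), (477, 52, 75)]
192 [(454, 29, 49), (456, 42, 50), (452, 55, 47)]
194 [(463, 29, 49), (463, 42, 50), (462, 55, 49)]
196 [(471, 29, 50), (470, 41, 49), (470, 54, 49)]
198 [(479, 28, 51), (477, 41, 49), (478, 54, 49)]
200 [(486, 28, 50), (487, 41, 51), (485, 53, 49)]
```

View pics/v4.png

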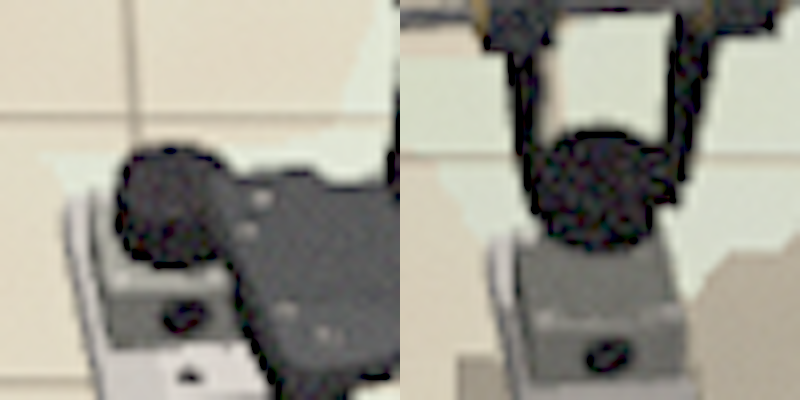

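The depth readings put the tap head's top flat at z≈96 with the bottom at about 72, so it is held level. Next is the wide dish.

Emit:
servo_tool(moves=[0,0,0.06,0,0.2,0.1,-0.08,0.08,0,0.2,0.502,-0.387,0.08,0,0.2,0.502,-0.387,0.08,0,0.2,0.502,-0.387,0.08,0,0.2,0.502,-0.387,0.08,0,0.2,0.502,-0.387,0.08,0,0.2,0.502,-0.387,0.08,0,0.2,0.502,-0.387,0.08,0,0.2,0.502,-0.387,0.08,0,0.2,0.502,-0.387,0.08,0,0.2,0.502,-0.387,0.08,0,0.2])

```text
t: 11.3
eef_pos: [660.5, -113.0, 112.6]
tcp_rot: [3.141, -0.001, -3.031]
ft_force: [-0.2, 0.9, 0.4]
opening: 0.411
grip_force: 30.0
```

Emit:
servo_tool(moves=[0,0,-0.08,0,0.2,0,0,-0.16,0,0.2,0,0,-0.21,0,0.2,0,0,-0.235,0,0.2,0,0,-0.243,0,0.2,0,0,-0.246,0,0.2,0,0,-0.246,0,0.2,0,0,-0.246,0,0.2])

```text
t: 11.97
eef_pos: [662.0, -114.0, 15.5]
tcp_rot: [-3.141, 0.002, -3.032]
ft_force: [0.2, 0.5, -0.6]
opening: 0.412
grip_force: 30.0
```

Emit:
servo_tool(moves=[0,0,-0.002,0,0.2,0,0,-0.004,0,0.2,0,0,-0.006,0,0.2,0,0,-0.0075,0,0.2,0,0,-0.0075,0,0.2,0,0,-0.0075,0,0.2])

```text
t: 12.47
eef_pos: [661.6, -114.0, 12.3]
tcp_rot: [-3.141, 0.001, -3.032]
ft_force: [-4.3, 0.7, 9.6]
opening: 0.416
grip_force: 30.0
```

Emit:
servo_tool(moves=[0,0,0,0,0.5,0,0,0,0,0.6,0,0,0,0,0.7,0,0,0,0,0.7,0,0,0,0,0.7,0,0,0.03,0,0.7,0,0,0.1,0,0.7,0,0,0.2,0,1,0,0,0.3,0,1,0,0,0.3,0,1])

```text
t: 13.3
eef_pos: [664.3, -114.7, 139.8]
tcp_rot: [-3.137, 0.011, -3.032]
ft_force: [0.6, -0.5, 0.8]
opening: 0.856
grip_force: 0.0
```

Emit:
servo_tool(moves=[-0.501,0.389,0,0,1,-0.501,0.389,0,0,1,-0.501,0.389,0,0,1,-0.501,0.389,0,0,1,-0.501,0.389,0,0,1,-0.501,0.389,0,0,1,-0.501,0.389,0,0,1,-0.501,0.389,0,0,1,-0.501,0.389,0,0,1,-0.501,0.389,0,0,1])

```text
t: 14.13
eef_pos: [462.3, 41.0, 131.4]
tcp_rot: [-3.141, 0.002, -3.032]
ft_force: [0.3, 0.3, -0.4]
opening: 1.002
grip_force: 0.0
```

```bash
python3 - <<'E'
from h import *
s=state();print(s["t"],s["eef_pos"],s["tcp_rot"],s["opening"])
snap("wrist","w5");snap("side","b5")
p=np.load("w5.npz")["p"][100:260,220:340];b=np.load("b5.npz")["p"][165:210,235:280]
cv2.imwrite("pics/v5.png",np.hstack([cv2.resize(p,(450,600),interpolation=cv2.INTER_CUBIC),np.vstack([cv2.resize(b,(350,350),interpolation=cv2.INTER_CUBIC),np.zeros((250,350,3),np.uint8)])]))
E
```

```text
14.1333 [462.30017923  41.03595398 131.40088413] [-3.14135164e+00  1.51831283e-03 -3.03214777e+00] 1.0020235992536655
```

View pics/v5.png

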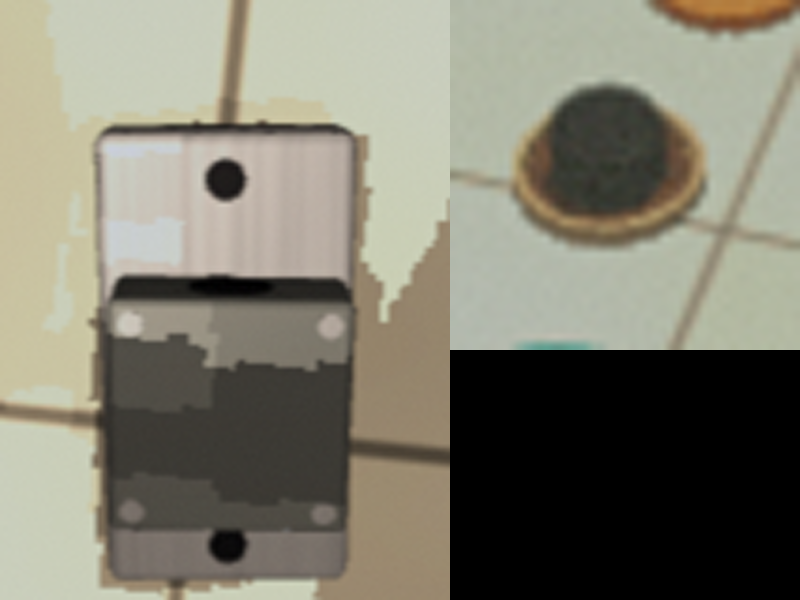

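The tap head sits upright and centred in the wide dish. The clip is square to the tool with its corners at (108,303), (350,302), (346,528) and (110,528).

Emit:
servo_tool(moves=[0,0,-0.08,0,1,0,0,-0.16,0,0.9,0,0,-0.22,0,0.8,0,0,-0.245,0,0.7,0,0,-0.2525,0,0.65,0,0,-0.2525,0,0.6,0,0,-0.2525,0,0.5,0,0,-0.2525,0,0.4,0,0,-0.2525,0,0.3,0,0,-0.2525,0,0.3,0,0,-0.2525,0,0.3,0,0,-0.2525,0,0.3])

```text
t: 15.23
eef_pos: [461.5, 41.5, 30.9]
tcp_rot: [-3.141, 0.002, -3.032]
ft_force: [-0.6, -1.4, 7.5]
opening: 0.525
grip_force: 30.0
```

Emit:
servo_tool(moves=[0,0,0.03,0,0.3,0,0,0.1,0,0.3,0,0,0.2,0,0.3,-0.009,-0.5,0.2,-0.357,0.3,-0.009,-0.5,0.2,-0.357,0.3,-0.009,-0.5,0.2,-0.357,0.3,-0.009,-0.5,0.2,-0.357,0.3,-0.009,-0.5,0.2,-0.357,0.3,-0.009,-0.5,0.2,-0.357,0.3,-0.009,-0.5,0.2,-0.357,0.3,-0.009,-0.5,0.2,-0.357,0.3,-0.009,-0.5,0.2,-0.357,0.3])

```text
t: 16.23
eef_pos: [457.2, -158.7, 110.3]
tcp_rot: [3.141, 0.0, 2.123]
ft_force: [0.5, 0.5, -0.5]
opening: 0.522
grip_force: 30.0
```

Emit:
servo_tool(moves=[-0.009,-0.541,0,0,0.3,-0.009,-0.541,0,0,0.3,-0.009,-0.541,0,0,0.3,-0.009,-0.541,0,0,0.3,-0.009,-0.541,0,0,0.3,-0.009,-0.541,0,0,0.3,-0.009,-0.541,0,0,0.3,-0.009,-0.541,0,0,0.3,-0.009,-0.541,0,0,0.3])

```text
t: 16.98
eef_pos: [453.6, -373.4, 110.1]
tcp_rot: [3.142, -0.001, 2.131]
ft_force: [0.2, 0.9, -0.5]
opening: 0.52
grip_force: 30.0
```

```bash
python3 - <<'E'
from h import *
s=state();print(s["t"],s["eef_pos"],s["tcp_rot"],s["opening"],s["grip_force"])
snap("scene","a6")
cv2.imwrite("pics/v6.png",cv2.resize(np.load("a6.npz")["p"][130:250,80:240],None,fx=5,fy=5,interpolation=cv2.INTER_CUBIC))
E
```

```text
16.9833 [ 453.6274142  -373.38930213  110.0886909 ] [ 3.14153269e+00 -8.84472344e-04  2.13058266e+00] 0.5196806251354633 29.975513219833374
```

View pics/v6.png

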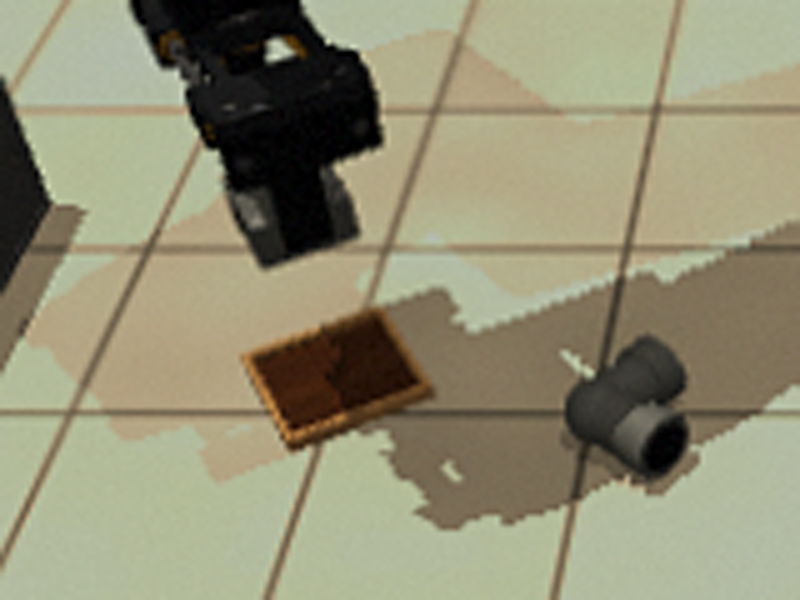

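The clip hangs level over the square tray and its sides match the tray's.

Emit:
servo_tool(moves=[0,0,-0.08,0,0.3,0,0,-0.16,0,0.3,0,0,-0.21,0,0.3,0,0,-0.23,0,0.3,0,0,-0.237,0,0.3,0,0,-0.24,0,0.3,0,0,-0.24,0,0.3,0,0,-0.24,0,0.3])

```text
t: 17.7
eef_pos: [454.3, -375.0, 15.3]
tcp_rot: [3.141, 0.002, 2.13]
ft_force: [-0.2, -1.0, 0.4]
opening: 0.524
grip_force: 30.0
```

Emit:
servo_tool(moves=[0,0,-0.002,0,0.3,0,0,-0.004,0,0.3,0,0,-0.006,0,0.3,0,0,-0.008,0,0.3,0,0,-0.0085,0,0.3,0,0,-0.0085,0,0.3])

```text
t: 18.2
eef_pos: [453.9, -375.0, 11.9]
tcp_rot: [3.141, 0.001, 2.13]
ft_force: [-2.2, 2.8, 12.4]
opening: 0.526
grip_force: 30.0
```

Emit:
servo_tool(moves=[0,0,0,0,0.6,0,0,0,0,0.7,0,0,0,0,0.8,0,0,0,0,0.8,0,0,0,0,0.8,0,0,0.03,0,0.8,0,0,0.1,0,0.8,0,0,0.2,0,1,0,0,0.25,0,1,0,0,0.25,0,1])

```text
t: 19.03
eef_pos: [455.1, -376.1, 115.9]
tcp_rot: [3.14, 0.007, 2.13]
ft_force: [0.6, 0.9, -0.7]
opening: 0.952
grip_force: 0.0
```

Emit:
servo_tool(moves=[0.011,0.6,0,0.358,1,0.011,0.6,0,0.358,1,0.011,0.6,0,0.358,1,0.011,0.6,0,0.358,1,0.011,0.6,0,0.358,1,0.011,0.6,0,0.358,1,0.011,0.6,0,0.358,1,0.011,0.6,0,0.358,1,0.011,0.6,0,0.358,1,0.011,0.6,0,0.358,1])

```text
t: 19.87
eef_pos: [458.1, -134.5, 110.7]
tcp_rot: [3.141, -0.0, -3.022]
ft_force: [-0.1, 0.1, -0.3]
opening: 0.999
grip_force: 0.0
```

Emit:
servo_tool(moves=[0,0.4395,0,0,1,0,0.4395,0,0,1,0,0.4395,0,0,1,0,0.4395,0,0,1,0,0.4395,0,0,1,0,0.4395,0,0,1,0,0.4395,0,0,1,0,0.4395,0,0,1])

```text
t: 20.53
eef_pos: [458.3, 40.0, 110.6]
tcp_rot: [-3.142, -0.0, -3.031]
ft_force: [0.3, -0.1, 0.8]
opening: 1.0
grip_force: 0.0
```

```bash
python3 - <<'E'
from h import *
s=state();print(s["t"],s["eef_pos"],s["tcp_rot"],s["opening"])
snap("wrist","w7");snap("scene","a7")
p=np.load("w7.npz")["p"][90:290,205:355];b=np.load("a7.npz")["p"][180:230,120:170]
cv2.imwrite("pics/v7.png",np.hstack([cv2.resize(p,(450,600),interpolation=cv2.INTER_CUBIC),np.vstack([cv2.resize(b,(350,350),interpolation=cv2.INTER_CUBIC),np.zeros((250,350,3),np.uint8)])]))
E
```

```text
20.5333 [458.26092652  40.00774832 110.62823451] [-3.14156398e+00 -3.73148004e-05 -3.03109704e+00] 1.0004597818745962
```

View pics/v7.png

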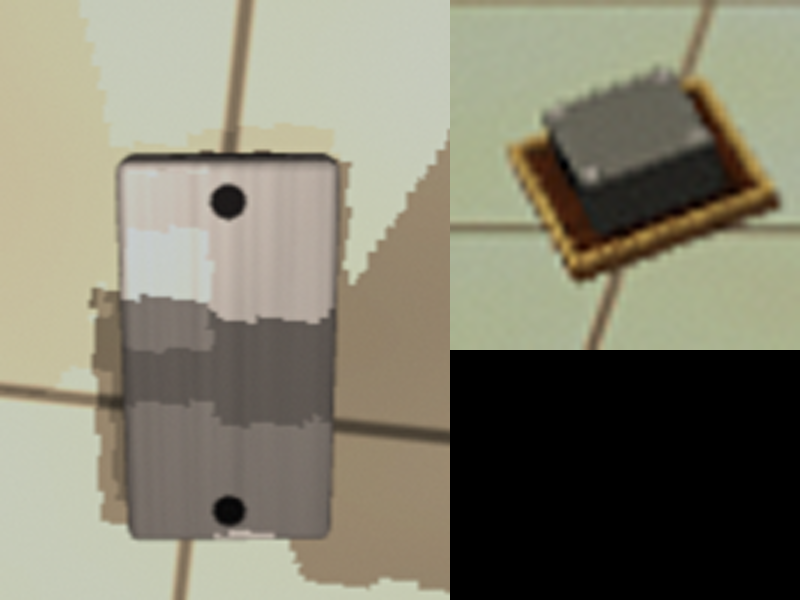

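The clip lies flat inside the square tray. The bracket's holes are at (228,201) and (229,510) in the left panel.

```bash
python3 - <<'E'
from h import *
f=np.load("w7.npz");c={k:f[k] for k in("K","R","t")};c["k1"]=float(f["k1"])
P=lambda u,v,z:px2w("w",u/3+205-.33,v/3+90-.33,z,cal=c)
a,b=P(228,201,22),P(229,510,22);print(a,b,(a+b)/2,np.degrees(np.arctan2(*(b-a)[1::-1])))
print(P(119,163,22),P(337,163,22),P(330,537,22),P(130,537,22))
E
```

```text
[416.52430436  35.7824141   22.        ] [499.77419269  45.45164197  22.        ] [458.14924852  40.61702804  22.        ] 6.62505050567983
[410.20245842   8.16509471  22.        ] [404.2733843   61.29933377  22.        ] [504.74346191  73.78004347  22.        ] [510.82119719  19.48148482  22.        ]
```

Emit:
servo_tool(moves=[0,0,-0.08,0,1,0,0,-0.16,0,1,0,0,-0.22,0,0.95,0,0,-0.245,0,0.85,0,0,-0.2535,0,0.75,0,0,-0.2535,0,0.7,0,0,-0.2535,0,0.6,0,0,-0.2535,0,0.5,0,0,-0.2535,0,0.4,0,0,-0.2535,0,0.4,0,0,-0.2535,0,0.4,0,0,-0.2535,0,0.4])

```text
t: 21.63
eef_pos: [458.6, 40.9, 10.1]
tcp_rot: [-3.141, 0.002, -3.029]
ft_force: [-0.9, -2.9, 8.7]
opening: 0.587
grip_force: 30.0
```

Emit:
servo_tool(moves=[0,0,0.02,0,0.4,0,0,0.06,0,0.4,0,0,0.13,0,0.4,0,0.05,0.2,0,0.4,0,0.12,0.2,-0.02,0.4,0,0.2,0.2,-0.05,0.4,-0.009,0.28,0.2,-0.08,0.4,-0.009,0.36,0.2,-0.11,0.4,-0.009,0.44,0.2,-0.1256,0.4,-0.009,0.52,0.2,-0.1256,0.4,-0.009,0.6,0.2,-0.1256,0.4,-0.009,0.6,0.2,-0.1256,0.4])

```text
t: 22.63
eef_pos: [454.4, 285.5, 90.0]
tcp_rot: [3.14, 0.001, 2.863]
ft_force: [-0.4, -1.0, -2.3]
opening: 0.588
grip_force: 30.0
```

Emit:
servo_tool(moves=[0,0.06,0,0,0.4,0,0.12,0,0,0.4,0,0.165,0,0,0.4,0,0.1815,0,0,0.4,0,0.1815,0,0,0.4,0,0.1815,0,0,0.4])

```text
t: 23.13
eef_pos: [454.2, 353.0, 89.4]
tcp_rot: [-3.141, -0.0, 2.861]
ft_force: [0.0, 0.7, -2.0]
opening: 0.588
grip_force: 30.0
```

```bash
python3 - <<'E'
from h import *
s=state();print(s["t"],s["eef_pos"],s["tcp_rot"],s["opening"],s["grip_force"])
snap("scene","a8")
cv2.imwrite("pics/v8.png",cv2.resize(np.load("a8.npz")["p"][130:250,340:500],None,fx=5,fy=5,interpolation=cv2.INTER_CUBIC))
E
```

```text
23.1333 [454.19635925 353.02885907  89.38287225] [-3.14113927e+00 -2.84256360e-04  2.86062355e+00] 0.5878110056798836 29.999196231365204
```

View pics/v8.png

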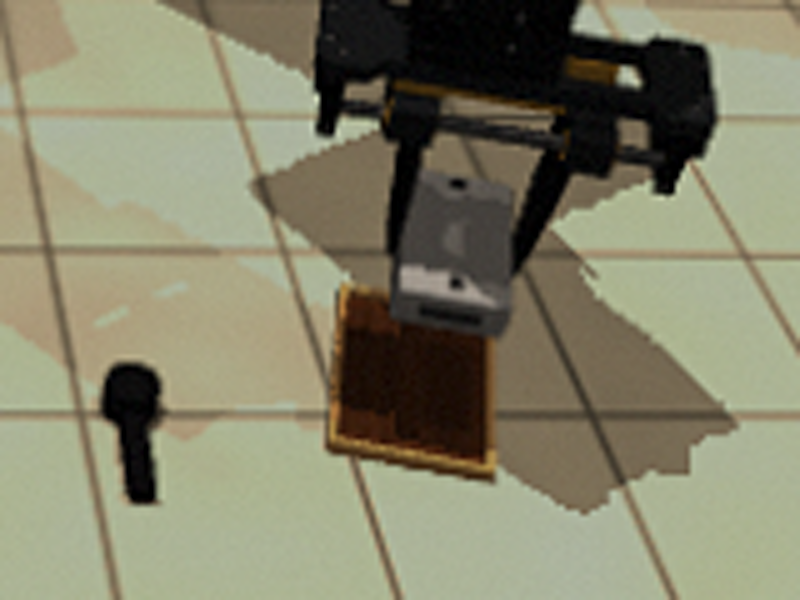

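The bracket hangs level and lies along the oblong tray. It is clear of the lever, so I'll lower it.

Emit:
servo_tool(moves=[0,0,-0.06,0,0.4,0,0,-0.12,0,0.4,0,0,-0.16,0,0.4,0,0,-0.175,0,0.4,0,0,-0.182,0,0.4,0,0,-0.184,0,0.4,0,0,-0.184,0,0.4,0,0,-0.184,0,0.4])

```text
t: 23.85
eef_pos: [455.0, 353.7, 16.6]
tcp_rot: [3.14, 0.001, 2.86]
ft_force: [0.4, 0.0, -2.2]
opening: 0.587
grip_force: 30.0
```

Emit:
servo_tool(moves=[0,0,-0.002,0,0.4,0,0,-0.004,0,0.4,0,0,-0.006,0,0.4,0,0,-0.008,0,0.4,0,0,-0.0085,0,0.4,0,0,-0.0085,0,0.4])

```text
t: 24.35
eef_pos: [454.6, 353.7, 13.2]
tcp_rot: [3.141, 0.001, 2.86]
ft_force: [-1.9, -1.3, 8.9]
opening: 0.584
grip_force: 30.0
```

Contact is made, so I'll release and lift.

Emit:
servo_tool(moves=[0,0,0,0,0.7,0,0,0,0,0.8,0,0,0,0,0.9,0,0,0,0,0.9,0,0,0,0,0.9,0,0,0.03,0,0.9,0,0,0.1,0,0.9,0,0,0.2,0,1,0,0,0.3,0,1,0,0,0.4,0,1,0,0,0.4,0,1,0,0,0.4,0,1])

```text
t: 25.35
eef_pos: [455.1, 354.0, 175.2]
tcp_rot: [3.138, 0.003, 2.86]
ft_force: [0.6, -0.2, -0.7]
opening: 1.002
grip_force: 0.0
```

Emit:
servo_tool(moves=[-0.2,0.4,0.1,0,1,-0.2,0.4,0.1,0,1,-0.2,0.4,0.1,0,1,-0.2,0.4,0.1,0,1,-0.2,0.4,0.1,0,1,-0.2,0.4,0.1,0,1,-0.2,0.4,0.1,0,1,-0.2,0.4,0.1,0,1,-0.2,0.4,0.1,0,1])

```text
t: 26.1
eef_pos: [375.2, 512.2, 211.5]
tcp_rot: [-3.14, -0.001, 2.859]
ft_force: [0.2, -0.2, -0.3]
opening: 1.0
grip_force: 0.0
```

```bash
python3 - <<'E'
from h import *
s=state();print(s["t"],s["eef_pos"],s["opening"])
snap("scene","a9")
cv2.imwrite("pics/v9.png",cv2.resize(np.load("a9.npz")["p"][150:350,120:460],(800,470),interpolation=cv2.INTER_CUBIC))
E
```

```text
26.1 [375.20807598 512.2135071  211.51489368] 0.9995945992357446
```

View pics/v9.png

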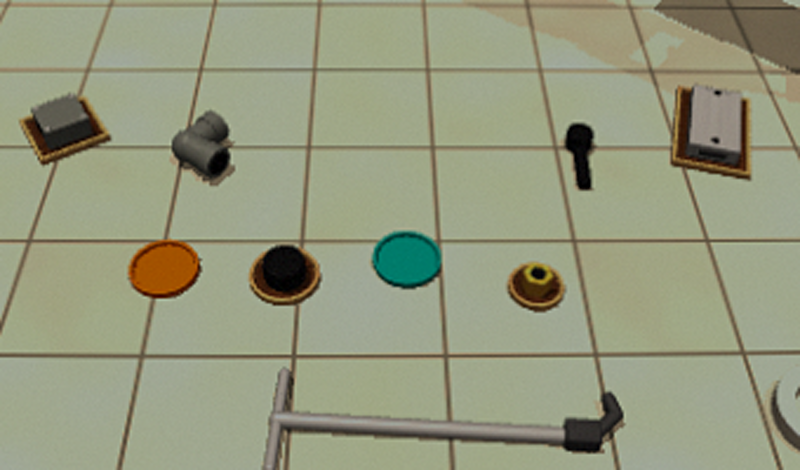

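All four parts lie flat inside their holders, at (65,125), (283,270), (538,282) and (713,130). The elbow and lever are where they were.

```bash
python3 -c "
from cell import *
print(job_done())"
```

```text
the job is handed in; nothing more can be done
None
```

The job is handed in at about 26 s: nut, tap head, clip and bracket each set down flat in its own holder, in the order asked, with the elbow and lever untouched; I viewed 15 pictures, one over the limit of 14.

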